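# Turn the swivel hook over its keeper and hang up the ring spanner

### The arm

A 6-joint arm with a two-finger parallel gripper is mounted at the origin on a cart in front of the work surface, level with it; the furniture and walls round the work are solid. World frame = base frame: x ahead of the robot, y to its left, z up, the work surface at z = 0. Lengths are in mm, angles in degrees, forces in N, time in s.
With the tool pointing down it reaches from about 275 to 825 mm from the base axis. Payload 4.9 kg.
Tool frame: the origin (TCP) lies at the centre of the arm's flange, where the gripper is bolted on; the fingertips stand 173 mm ahead of it and the grasp point (between the pads) lies 155 mm ahead of it; z points along the fingers, y is the line along which they close (so a half turn about z gives the same grasp; the last joint's range is limited). The gripper opens to 85 mm and grips with 20 to 120 N. Pads are 22 mm wide; open, the fingers measure 114 mm over their backs; the gripper's body (76 mm by 85 mm) begins 54 mm behind the grasp point. The pads swing forward as they close: fully open they stand 13 mm farther back than shut.
Start: joints at [-7.689, 18.69, -11.035, 60.275, 0, 82.311], TCP at [550.018, 0.009, 404.681] pointing down, gripper open.
Joint ranges: [-152.03, 152.03], [-55.5, 102.48], [-74.3, 77.21], [-110.64, 120.58], [-84.22, 78.4], [-180, 180]. Speed limits (degrees/s): [147.25, 147.25, 180, 180, 180, 180].

### API

Orientations are given as a 3x3 rotation matrix whose columns are the frame's x, y, z axes.
In Python, from workcell import robot gives the robot as it stands.
- The arm moves only by the tool step_arm, never from a script. Its argument "series" is a list of rows, each a list of 5 numbers: the gripper command: -1 is fully open, 1 is shut, values between are in proportion, then the shift along the tool's x, y, z in cm, then the turn about the tool's z in rad. In form: [[fingers, x, y, z, roll], ...]. A call has 1 to 20 rows; each row shifts and turns the commanded pose from where the row before left it, along the tool's axes as they then stand; what a row does not reach is not made up. A row lasts 1/12 s, in which the tool goes at most 41.7 mm and 7.16 degrees, less where a joint would pass 70% of its speed; a pose out of reach is approached as far as the arm can. A call with a gripper value outside its range is refused whole. The fingers move at their own pace and stop on an object; "grip_force" is the grip in N (left out, the last holds). Time passes only in rows, so rows that do not move let the fingers close. It gives the time, the measured TCP pose, the force, the opening and the grip force at its end, in the units of the state.
- robot.sense(): the state, without advancing time (a new reading comes with each control period).
- robot.snapshot(name): name is "scene" or "side" or "wrist"; returns a dict with "image" (480x640x3 uint8, blue, green, red), "camera_matrix" (3x3 intrinsics, pixels), "T" (4x4, takes a point from camera to world coordinates). Camera axes: x right, y up, looking along -z (the intrinsics and any distortion apply to the point x, -y, -z); pixel columns grow to the right and rows downward; lengths in mm; the calibration is good to about 2 mm. A picture is of the moment at which its call begins. There is no depth.
- robot.close_job(): hands the job in; it is judged then, once.
Trained networks look in a picture, given as the dict that the camera call returned (one of the last four; its "shot" number tells which), for a name from the list of things; names that differ only in an ending like _2 or _b are one class to them, and where a whole thing is asked for, a point or a joint stands for the part that bears it (a point fixed in the world has none). Each returns a list of dicts, best first, with "score" (0 to 1); they miss things now and then, are a little off and sometimes report something else, mostly with a low value. They report only what shows in the picture. A call takes as long as a camera call.
- robot.find_in(picture, query): "pixel" ([row, column] in pixels, amid what is visible of it).
- robot.masks_of(picture, query): "region" (480x640 bool, what is visible of it) and "pixel" ([row, column] in pixels, amid what is visible of it).
- robot.tip_of(picture, query): "pixel" ([row, column] in pixels: a listed point, or the origin of a listed thing).
The state is a dict: "time": time; "joints": joint angles; "qvel": joint speeds; "effort": joint torques, N m; "position": TCP position; "ee_rot": TCP orientation; "wrist_force": force on the tool from outside, world axes, zero at the start; "moment": the same for the moment, N m; "grip_width": finger opening in mm; "grasp_force": force on a finger pad.
Only numpy, scipy, OpenCV 4.12 (cv2) and the standard library are available. Lean on these libraries where they do the work, as an engineer would, in place of code of your own. Each camera call takes 0.05 s, during which the arm holds its last target. There are 200 camera calls.

### The job

Put the loose ring spanner away on the tool stand: first turn the stand's swivel hook until it points straight out over the yellow keeper on the base, then hang the spanner on the hook by its larger ring, so that it hangs straight down, no more than gently swaying, with its lower end inside the keeper and the hook still over it. Leave the other things on the bench alone.

Things in the scene. Friction and masses are not known exactly. Their poses are not given: they have to be found in the camera images.
- swivel (a joint): angle of the swivel hook about the stand's vertical post (rad, counter-clockwise from above positive). 0 = pointing straight out over the yellow keeper; it starts turned away clockwise (negative). It turns stiffly (about 0.12 N m) between -2.4 and 2.4 and stays where it is left
- hook_arm (a point): point on the level part of the swivel hook, on the rod's axis, 40 mm out from the post's axis, 240 mm above the bench. The hook is 6 mm steel rod on a red head (28 mm wide, 221 to 255 mm above the bench, steel button to 260). The rod between 15 and 62 mm out is bare and can be pinched from above; a dark collar disc (18 mm wide) sits 64 to 68 mm out. The hook points along -x; z up
- hook_seat (a point): elbow of the hook, on the rod's axis, 80 mm out from the post's axis and 240 mm above the bench: the level rod ends here and a straight prong rises outward. The ring rests here when hung. Axes as hook_arm
- hook_tip (a point): end of the prong, 50 mm from the elbow; the prong rises outward at 40 degrees above level (38 mm further out, 32 mm higher than the elbow). It is 6 mm thick with a round end. Axes as hook_arm
- bay (a point): middle of the keeper, 80 mm in front of the post's axis, 75 mm above the bench. The keeper is a U of 6 mm yellow rod, level at 90 mm above the bench, 62 mm clear between its sides, closed 33 mm behind this point (towards the post), open outward; an upright leg ends each side 20 mm in front of it. -x points outward from the post through the keeper, z up
- spanner_shank (a point): middle of the loose steel ring spanner (200 mm long, about 0.16 kg), lying flat on the bench. The shank is 12 mm wide (along x), 5.5 mm thick, its underside 2 mm above the bench; this point is 4.5 mm above the bench. y runs along the spanner: the larger ring at the -y end, the smaller at the +y end; z is square to its faces
- spanner_ring (a point): centre of the hole of the larger ring, 84.5 mm from the shank's middle along -y, half-way through. The ring is 31 mm across and 10 mm thick, and its hole, parallel to z, lets through only about 12 mm. Axes as spanner_shank
- spanner_tail (a point): centre of the smaller ring (27 mm across, 9 mm thick), 87 mm from the shank's middle along +y. Axes as spanner_shank
- spanner: the spanner as a whole; origin under the shank's middle, level with the underside of the rings, axes as spanner_shank
- vial_mid (a point): bystander, to be left alone: centre, half-way up, of the small brown vial with a black cap, 23 mm across, 54 mm tall
- tape_mid (a point): bystander, to be left alone: centre, half-way up, of the black tape roll, 50 mm across, 30 mm tall
- bush_mid (a point): bystander, to be left alone: centre, half-way up, of the small grey turned bush, 19 mm across, 21 mm tall
- fitting_mid (a point): bystander, to be left alone: centre, half-way up, of the grey air-line nipple standing on its flange, 25 mm across, 58 mm tall
- stand: the tool stand, fixed to the bench: grey base plate 160 x 120 mm, 12 mm thick, from 45 mm behind the post's axis to 115 mm in front of it; the steel post is 18 mm thick. Origin on the post's axis at bench height; -x points outward through the keeper. Keep the arm clear of the tyre spreader's upright handle (480 mm tall) and the lamp head (250 mm) nearer the robot, the shelf 370 mm up behind and the cord at the left

How it is judged (in metres and radians):
On the way:
1. the hook is turned over the keeper (within 0.15 rad) while the spanner still lies on the bench (value of joint swivel between -0.15 and 0.15 rad and height (world z) of spanner_ring below 0.03 m), for 0.3 s.
At the end, for the whole second after the job is handed in: The hook points over the keeper (within 0.15 rad); the spanner hangs on it by its larger ring (ring centre within 30 mm of the elbow), swaying under 0.15 m/s, its smaller ring in the keeper (from its middle within 30 mm sideways, 45 mm outward, 40 mm inward, 35 mm in height) (value of joint swivel between -0.15 and 0.15 rad and distance between spanner_ring and hook_seat below 0.03 m and y of spanner_tail in the frame of bay between -0.03 and 0.03 m and x of spanner_tail in the frame of bay between -0.045 and 0.04 m and z of spanner_tail in the frame of bay between -0.035 and 0.035 m and linear speed of spanner below 0.15 m/s); the robot touches nothing.
It fails at once if the vial is moved by more than 30 mm (distance of vial_mid from where it was at the start of the episode above 0.03 m).
It fails at once if the tape is moved by more than 30 mm (distance of tape_mid from where it was at the start of the episode above 0.03 m).
It fails at once if the bush is moved by more than 30 mm (distance of bush_mid from where it was at the start of the episode above 0.03 m).
It fails at once if the fitting is moved by more than 30 mm (distance of fitting_mid from where it was at the start of the episode above 0.03 m).
It also fails if it takes over 66 s, if anything falls off the work surface, if the arm or the gripper's body presses on something with over 40 N, if the wrist force passes 120 N, or if a joint passes its speed limit or range.

## Working session

There is one attempt and no reset: what is moved stays moved. The work goes in short steps, Python scripts to look and compute and a tool call to move; the robot and the scene stay as the last step left them, time stands still between calls to the robot, and variables do not carry over. Pictures are saved under pics/ and viewed, at most 10 in all, crops included, and the job is handed in when it is done.

Besides the shell and the picture viewer there is one more tool, called after "Emit:" as name([rows], argument=value, ...), one row to a line, values as JSON. step_arm: Moves the arm, as the interface text tells. Its arguments: {"type":"object","properties":{"series":{"type":"array"},"grip_force":{"type":"number"}},"required":["series"]}

```bash
mkdir -p pics
cat > h.py <<'E'
import numpy as np, cv2
from workcell import robot
def ray(p,rc):
    K=np.array(p["camera_matrix"]);T=np.array(p["T"])
    d=np.linalg.inv(K)@np.array([rc[1],rc[0],1.]);d=np.array([d[0],-d[1],-d[2]])
    return T[:3,3],T[:3,:3]@d
def atz(p,rc,z):
    o,d=ray(p,rc);return o+d*(z-o[2])/d[2]
def tri(rays):
    A=np.zeros((3,3));b=np.zeros(3)
    for o,d in rays:
        d=d/np.linalg.norm(d);M=np.eye(3)-np.outer(d,d);A+=M;b+=M@o
    x=np.linalg.solve(A,b)
    return x,[np.linalg.norm(np.cross(x-o,d/np.linalg.norm(d))) for o,d in rays]
def proj(p,X):
    T=np.array(p["T"]);c=T[:3,:3].T@(np.asarray(X)-T[:3,3]);c=np.array([c[0],-c[1],-c[2]])
    u=np.array(p["camera_matrix"])@c;return u[1]/u[2],u[0]/u[2]
E
python3 - <<'E'
from h import *
np.set_printoptions(precision=1,suppress=True)
P={n:robot.snapshot(n) for n in("scene","side","wrist")}
cv2.imwrite("pics/a.png",P["scene"]["image"]);cv2.imwrite("pics/b.png",P["side"]["image"])
s=robot.sense();print(s["position"],np.array(s["ee_rot"]),s["time"])
for n in P: print(n,np.array(P[n]["T"])[:3,3])
H=dict(hook_arm=240,hook_seat=240,hook_tip=272,bay=75,spanner_shank=4.5,spanner_ring=5,spanner_tail=5,vial_mid=27,tape_mid=15,bush_mid=10.5,fitting_mid=29,stand=0)
for q,z in H.items():
    rs=[]
    for n in P:
        r=robot.tip_of(P[n],q)
        for k in r[:2]: print(q,n,np.round(k["pixel"]),round(k["score"],2),atz(P[n],k["pixel"],z))
        if r: rs.append(ray(P[n],r[0]["pixel"]))
    if len(rs)>1: x,e=tri(rs);print("   TRI",x,np.array(e))
E
```

```text
[549.8   0.1 404.1] [[-0.  1. -0.]
 [ 1.  0.  0.]
 [ 0. -0. -1.]] 0.15
scene [-218.1  -42.1  860.6]
side [  411.6 -1175.    653.5]
wrist [549.3  71.6 372.4]
hook_arm scene [203. 338.] 0.73 [ 627.6 -295.4  240. ]
hook_arm side [215. 333.] 0.77 [ 622.7 -305.8  240. ]
   TRI [ 626.5 -296.1  237.6] [2.6 2.6]
hook_seat scene [193. 324.] 0.62 [ 668.9 -278.8  240. ]
hook_seat side [207. 346.] 0.77 [ 657.7 -274.3  240. ]
hook_seat side [388. 276.] 0.43 [ 445.5 -745.1  240. ]
   TRI [ 658.6 -277.   243.8] [2.9 2.9]
hook_tip scene [174. 313.] 0.76 [ 690.7 -263.6  272. ]
hook_tip scene [305. 353.] 0.43 [ 334.7 -229.9  272. ]
hook_tip side [192. 362.] 0.6 [ 689.1 -282.8  272. ]
   TRI [ 695.6 -265.4  266.4] [2.1 2.1]
bay scene [293. 317.] 0.82 [ 569.6 -234.6   75. ]
bay side [270. 307.] 0.6 [ 578.2 -229.2   75. ]
bay side [189. 362.] 0.24 [840.3 203.8  75. ]
   TRI [ 574.8 -234.2   75. ] [3.8 3.8]
spanner_shank scene [329. 212.] 0.57 [601.2 -23.    4.5]
spanner_shank scene [193. 326.] 0.27 [1003.2 -374.5    4.5]
spanner_shank side [254. 303.] 0.84 [606.9 -28.9   4.5]
spanner_shank wrist [225. 37
[... 859 characters left out ...]
 side [386. 276.] 0.87 [ 465.5 -505.7   15. ]
tape_mid wrist [220. 373.] 0.21 [600.5 -17.6  15. ]
   TRI [ 612.6  -89.3 -206.6] [155.4 175.1  25.5]
bush_mid scene [328. 214.] 0.67 [595.7 -28.1  10.5]
bush_mid scene [283. 258.] 0.66 [ 701.1 -136.4   10.5]
bush_mid side [263. 349.] 0.47 [ 707.3 -120.8   10.5]
   TRI [716.7 -20.1 -74.6] [29.3 29.3]
fitting_mid scene [268. 404.] 0.56 [ 639.1 -448.5   29. ]
fitting_mid scene [362. 209.] 0.53 [497.1  -8.   29. ]
fitting_mid side [347. 360.] 0.75 [ 633.7 -461.    29. ]
   TRI [ 639.3 -451.1   23.7] [3.9 3.9]
stand scene [304. 354.] 0.74 [ 592.1 -320.2    0. ]
stand side [314. 321.] 0.78 [ 592.6 -299.7    0. ]
   TRI [ 586.9 -316.6   10. ] [3.2 3.2]
```

View pics/a.png

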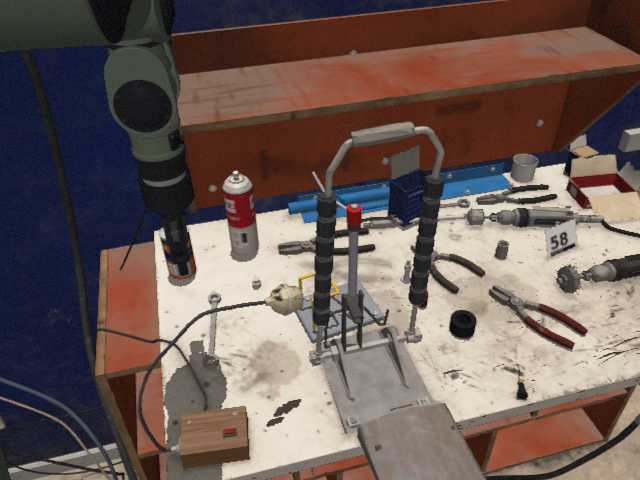

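View pics/b.png

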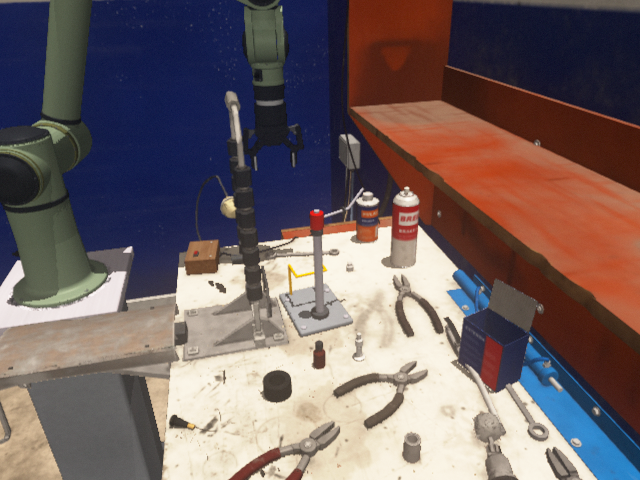

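The scene view shows the red swivel head at about (215,355) with its hook pointing away to the upper left. The yellow keeper is at about (285,315), the spanner runs from (297,214) to (362,209), and the spreader handle spans columns 320–440. I'll fix the stand geometry and the obstacle positions next.

Run:
```python
from h import *
np.set_printoptions(precision=1,suppress=True)
a=robot.snapshot("scene");b=robot.snapshot("side")
def t(n,pa,pb):
    x,e=tri([ray(a,pa),ray(b,pb)]);print(n,x,e[0])
t("lamp head",(298,287),(206,230)); t("handle top",(130,385),(98,232))
t("red head top",(207,355),(211,317))
t("handle L mid",(250,324),(180,240));t("handle R mid",(240,426),(240,249))
for q in("hook_arm","stand","bay"):
    for p in(a,b):
        m=robot.masks_of(p,q)
        if m: ys,xs=np.where(m[0]["region"]);print(q,m[0]["score"],ys.min(),ys.max(),xs.min(),xs.max())
# model fit: post + heading of keeper, swivel
pts={}
for z,rc in((90,(276,314)),):pass
cv2.imwrite("pics/c.png",np.hstack([cv2.resize(a["image"][170:350,250:390],(400,514),interpolation=3),cv2.resize(b["image"][170:350,250:390],(400,514),interpolation=3)]))
```

```text
lamp head [ 428.5 -151.   218.2] 0.6693891012747296
handle top [ 450.  -309.6  480.9] 0.42383749267840465
red head top [ 588.3 -314.8  255.3] 1.3156394953941013
handle L mid [ 448.7 -215.9  294.4] 6.334560962788295
handle R mid [ 452.3 -397.5  258. ] 4.132349343314362
hook_arm 0.95 172 226 312 361
hook_arm 0.68 249 260 265 337
stand 0.58 172 342 295 383
stand 0.56 193 336 280 359
bay 0.68 173 341 296 382
bay 0.56 189 336 279 362
```

View pics/c.png

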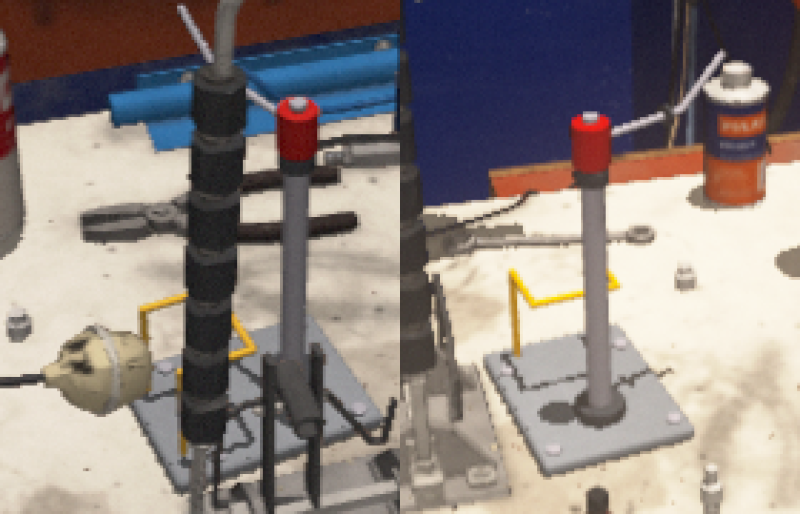

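The crop shows the keeper's corners and the hook clearly: the elbow is near side (208,345) and scene (192,324). I'll use the keeper and plate corners to get the stand's heading.

Run:
```python
from h import *
np.set_printoptions(precision=1,suppress=True)
a=robot.snapshot("scene");b=robot.snapshot("side")
f=lambda x,y:(170+y/2.857-.3,250+x/2.857-.3)
def L(p,n,z,*c):
    for x,y in c: print(n,z,atz(p,f(x,y),z)[:2])
L(a,"scene keeper",90,(142,308),(180,372),(253,350),(185,296))
L(b,"side keeper",90,(113,272),(130,304),(217,287))
L(a,"scene plate",12,(130,402),(185,487),(383,418))
L(b,"side plate",12,(84,357),(146,470),(293,432))
def t(n,pa,pb):
    x,e=tri([ray(a,f(*pa)),ray(b,f(*pb))]);print(n,x,e[0])
t("tip",(181,8),(322,54));t("headtop",(298,100),(191,115)); t("corner",(253,350),(130,304))
L(a,"s rod",240,(274,110),(250,97)); L(b,"rod",240,(214,131),(260,114),(280,108))
```

```text
scene keeper 90 [ 608.1 -209. ]
scene keeper 90 [ 539.8 -218.5]
scene keeper 90 [ 546.2 -271.2]
scene keeper 90 [ 611.7 -240.9]
side keeper 90 [ 540.7 -222.1]
side keeper 90 [ 545.2 -272.4]
side keeper 90 [ 614. -266.]
scene plate 12 [ 597.1 -194.1]
scene plate 12 [ 508.5 -211.7]
scene plate 12 [ 531.3 -363. ]
side plate 12 [ 513.4 -217.1]
side plate 12 [ 534.8 -371.7]
side plate 12 [ 648.5 -356.4]
tip [ 696.2 -265.1  271.8] 0.004799640871059036
headtop [ 588.7 -313.6  258.5] 0.3440193020411021
corner [ 545.7 -271.3   89.8] 0.552970424504854
s rod 240 [ 607.9 -303.7]
s rod 240 [ 626.4 -292.9]
rod 240 [ 606.2 -304.7]
rod 240 [ 644.2 -286. ]
rod 240 [ 660.7 -279.9]
```

Emit:
step_arm([
  [-1,0,0,-2,0],
  [-1,0,0,-2,0],
  [-1,0,0,-2,0],
  [-1,0,0,-2,0],
  [-1,-2.97,0.75,0,0],
  [-1,-2.97,0.75,0,0],
  [-1,-2.97,0.75,0,0],
  [-1,-2.97,0.75,0,0],
  [-1,-2.97,0.75,0,0],
  [-1,-2.97,0.75,0,0],
  [-1,-2.97,0.75,0,0],
  [-1,-2.97,0.75,0,0],
  [-1,-2.97,0.75,0,0],
  [-1,-2.97,0.75,0,0],
])

```text
time: 3.62
position: [625.1, -298.5, 484.6]
ee_rot: [[0.0, 1.0, -0.0], [1.0, -0.0, 0.0], [0.0, -0.0, -1.0]]
wrist_force: [0.2, 0.0, 0.4]
grip_width: 85.2
grasp_force: 0.0
```

Emit:
step_arm([
  [-1,0,0,0,0.1143],
  [-1,0,0,0,0.1143],
  [-1,0,0,0,0.1143],
  [-1,0,0,0,0.1143],
  [-1,0,0,0,0.1143],
  [-1,0,0,0,0.1143],
  [-1,0,0,0,0.1143],
  [-1,0,0,0,0.1143],
  [-1,0,0,0,0.1143],
  [-1,0,0,0,0.1143],
  [-1,0,0,0,0],
  [-1,0,0,0,0],
  [-1,0,0,0,0],
])

```text
time: 4.7
position: [625.0, -297.0, 484.6]
ee_rot: [[0.909, 0.417, -0.0], [0.417, -0.909, 0.0], [-0.0, -0.0, -1.0]]
wrist_force: [-1.0, -0.2, -0.1]
grip_width: 85.3
grasp_force: 0.0
```

Run:
```python
from h import *
np.set_printoptions(precision=3,suppress=True)
w=robot.snapshot("wrist");s=robot.sense()
print(s["position"],np.array(s["ee_rot"]),s["wrist_force"])
for q,z in(("hook_arm",240),("hook_seat",240),("hook_tip",272),("bay",75),("stand",0)):
    for k in robot.tip_of(w,q)[:2]: print(q,np.round(k["pixel"]),round(k["score"],2),atz(w,k["pixel"],z))
cv2.imwrite("pics/d.png",w["image"])
```

```text
[ 625.025 -297.008  484.598] [[ 0.909  0.417 -0.   ]
 [ 0.417 -0.909  0.   ]
 [-0.    -0.    -1.   ]] [ 0.14  -0.792 -0.092]
hook_arm [246. 322.] 0.74 [ 624.817 -295.754  240.   ]
hook_seat [185. 325.] 0.96 [ 661.518 -280.363  240.   ]
hook_seat [110. 118.] 0.67 [ 651.029 -153.625  240.   ]
hook_tip [118. 329.] 0.8 [ 696.591 -266.37   272.   ]
hook_tip [217. 253.] 0.56 [ 633.896 -250.492  272.   ]
bay [119. 328.] 0.59 [ 703.086 -265.651   75.   ]
bay [215. 255.] 0.56 [ 576.484 -234.312   75.   ]
stand [219. 325.] 0.7 [ 587.875 -314.979    0.   ]
```

View pics/d.png

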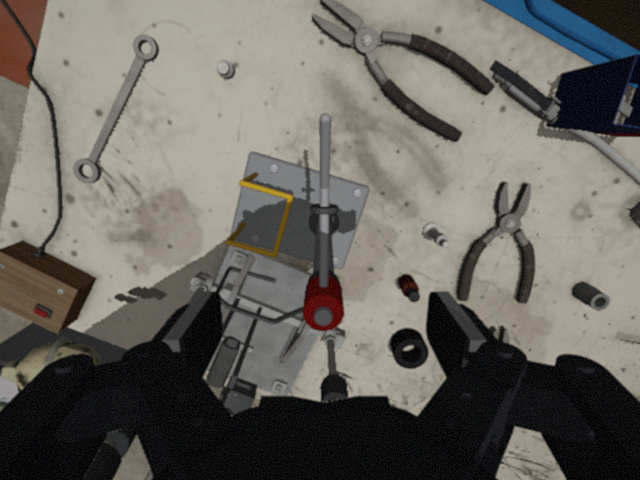

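The wrist view confirms the hook: red head at (305,322), collar at (215,323), tip at (118,325), with the fingers straddling it. I'll descend and pinch the rod.

Emit:
step_arm([
  [-1,0,0,2,0],
  [-1,0,0,2,0],
  [-1,0,0,2,0],
  [-1,0,0,2,0],
  [-1,0,0,0.96,0],
  [-1,0,0,0,0],
  [1,0,0,0,0],
  [1,0,0,0,0],
  [1,0,0,0,0],
  [1,0,0,0,0],
  [1,0,0,0,0],
  [1,0,0,0,0],
  [1,0,0,0,0],
  [1,0,0,0,0],
  [1,0,0,0,0],
  [1,0,0,0,0],
], grip_force=50)

```text
time: 6.33
position: [625.0, -296.9, 395.6]
ee_rot: [[0.91, 0.415, 0.001], [0.415, -0.91, -0.0], [0.0, 0.0, -1.0]]
wrist_force: [-0.8, 1.2, 3.9]
grip_width: 3.7
grasp_force: 48.9
```

Emit:
step_arm([
  [1,-0.0126,-0.317,0,-0.0793],
  [1,-0.0126,-0.317,0,-0.0793],
  [1,-0.0126,-0.317,0,-0.0793],
  [1,-0.0126,-0.317,0,-0.0793],
  [1,-0.0126,-0.317,0,-0.0793],
  [1,-0.0126,-0.317,0,-0.0793],
  [1,-0.0126,-0.317,0,-0.0793],
  [1,-0.0126,-0.317,0,-0.0793],
  [1,-0.0126,-0.317,0,-0.0793],
  [1,-0.0126,-0.317,0,-0.0793],
  [1,-0.0126,-0.317,0,-0.0793],
  [1,-0.0126,-0.317,0,-0.0793],
  [1,-0.0126,-0.317,0,-0.0793],
  [1,-0.0126,-0.317,0,-0.0793],
  [1,-0.0126,-0.317,0,-0.0793],
  [1,-0.0126,-0.317,0,-0.0793],
  [1,0,0,0,0],
  [1,0,0,0,0],
])

```text
time: 7.83
position: [583.2, -273.2, 395.5]
ee_rot: [[-0.124, 0.992, -0.001], [0.992, 0.124, 0.001], [0.001, -0.0, -1.0]]
wrist_force: [-2.8, 4.5, 6.6]
grip_width: 4.1
grasp_force: 49.2
```

Run:
```python
from h import *
np.set_printoptions(precision=3,suppress=True)
s=robot.sense();print(s["position"],np.array(s["ee_rot"])[:2,0],s["wrist_force"],s["joints"])
for n in("scene","side","wrist"):
  w=robot.snapshot(n)
  for q,z in(("hook_seat",240),("hook_tip",272),("bay",75),("stand",0)):
    for k in robot.tip_of(w,q)[:2]: print(n,q,np.round(k["pixel"]),round(k["score"],2),atz(w,k["pixel"],z))
  cv2.imwrite(f"pics/e_{n}.png",w["image"])
```

```text
[ 583.209 -273.188  395.537] [-0.124  0.992] [-2.828  4.546  6.595] [-31.672  29.17    3.75   64.65    0.053  51.199]
scene hook_seat [224. 312.] 0.63 [ 580.111 -231.368  240.   ]
scene hook_tip [214. 291.] 0.8 [ 575.287 -193.613  272.   ]
scene hook_tip [301. 212.] 0.33 [399.285 -34.702 272.   ]
scene bay [292. 319.] 0.87 [ 571.127 -238.482   75.   ]
scene bay [299. 214.] 0.56 [610.209 -37.029  75.   ]
scene stand [304. 351.] 0.78 [ 592.625 -313.301    0.   ]
side hook_seat [204. 306.] 0.81 [ 583.306 -235.77   240.   ]
side hook_seat [254. 272.] 0.6 [ 483.85 -432.27  240.  ]
side bay [272. 305.] 0.63 [ 572.004 -238.592   75.   ]
side stand [317. 317.] 0.88 [ 582.66  -307.944    0.   ]
wrist hook_seat [224. 324.] 0.72 [ 578.064 -234.427  240.   ]
wrist hook_tip [105. 328.] 0.95 [ 574.14  -195.314  272.   ]
wrist hook_tip [236. 328.] 0.71 [ 578.451 -229.328  272.   ]
wrist bay [174. 317.] 0.63 [ 572.092 -235.776   75.   ]
wrist bay [ 71. 473.] 0.38 [ 680.895 -143.263   75.   ]
wrist stand [238. 325.] 0.68 [ 588.551 -312.099    0.   ]
```

View pics/e_wrist.png

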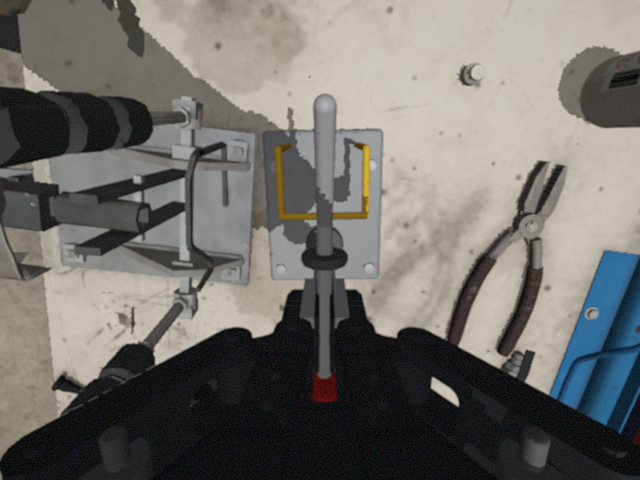

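The view down the tool shows the hook rod at column 324, centred over the keeper (columns 278–367), so the swivel is set. I'll release it and go over to the spanner.

Emit:
step_arm([
  [-1,0,0,0,0],
  [-1,0,0,0,0],
  [-1,0,0,0,0],
  [-1,0,0,0,0],
  [-1,0,0,0,0],
  [-1,0,0,0,0],
  [-1,0,0,-1,0],
  [-1,0,0,-2,0],
  [-1,0,0,-2,0],
  [-1,0,0,-2,0],
  [-1,0,0,-2,0],
  [-1,3.26,0,0,0],
  [-1,3.26,0,0,0],
  [-1,3.26,0,0,0],
  [-1,3.26,0,0,0],
  [-1,3.26,0,0,0],
  [-1,3.26,0,0,0],
  [-1,3.26,0,0,0],
  [-1,3.26,0,0,0],
])

```text
time: 10.17
position: [550.4, -13.7, 486.1]
ee_rot: [[-0.125, 0.992, 0.001], [0.992, 0.125, -0.0], [-0.0, 0.001, -1.0]]
wrist_force: [0.3, 1.1, 0.0]
grip_width: 85.2
grasp_force: 0.0
```

Emit:
step_arm([
  [-1,0,0,2,-0.1145],
  [-1,0,0,2,-0.1145],
  [-1,0,0,2,-0.1145],
  [-1,0,0,2,-0.1145],
  [-1,0,0,2,-0.1145],
  [-1,0,0,2,-0.1145],
  [-1,0,0,2,-0.1145],
  [-1,0,0,0,-0.1145],
  [-1,0,0,0,-0.1145],
  [-1,0,0,0,-0.1145],
  [-1,0,0,0,-0.1145],
  [-1,0,0,0,0],
  [-1,0,0,0,0],
  [-1,0,0,0,0],
])

```text
time: 11.33
position: [551.0, -15.2, 345.6]
ee_rot: [[-0.982, 0.187, 0.001], [0.187, 0.982, -0.0], [-0.001, -0.0, -1.0]]
wrist_force: [0.2, 1.3, -0.5]
grip_width: 85.3
grasp_force: 0.0
```

Run:
```python
from h import *
np.set_printoptions(precision=3,suppress=True)
s=robot.sense();print(s["position"],np.array(s["ee_rot"])[:2,:2],s["joints"])
for n in("scene","side","wrist"):
  w=robot.snapshot(n)
  for q,z in(("spanner_ring",5),("spanner_shank",4.5),("spanner_tail",5),("hook_tip",272),("hook_seat",240)):
    for k in robot.tip_of(w,q)[:1]: print(n,q,np.round(k["pixel"]),round(k["score"],2),atz(w,k["pixel"],z))
  if n=="wrist":
    cv2.imwrite("pics/f.png",w["image"])
```

```text
[551.018 -15.204 345.559] [[-0.982  0.187]
 [ 0.187  0.982]] [ -9.253  21.454 -16.112  52.396  -0.003   1.518]
scene spanner_ring [361. 209.] 0.79 [520.23   -7.112   5.   ]
scene spanner_shank [328. 215.] 0.92 [603.287 -29.271   4.5  ]
scene spanner_tail [300. 211.] 0.91 [683.034 -31.383   5.   ]
scene hook_tip [214. 292.] 0.92 [ 574.786 -195.284  272.   ]
scene hook_seat [224. 314.] 0.61 [ 578.272 -234.413  240.   ]
side spanner_ring [316. 319.] 0.68 [ 585.678 -310.148    5.   ]
side spanner_shank [252. 304.] 0.58 [609.663 -17.626   4.5  ]
side spanner_tail [250. 334.] 0.82 [691.739 -31.294   5.   ]
side hook_tip [186. 297.] 0.74 [ 568.488 -211.696  272.   ]
side hook_seat [202. 307.] 0.74 [ 587.323 -226.5    240.   ]
wrist spanner_shank [268. 322.] 0.76 [602.079 -26.417   4.5  ]
wrist spanner_tail [346. 327.] 0.64 [686.606 -37.77    5.   ]
wrist hook_tip [378. 241.] 0.55 [510.839 -19.74  272.   ]
```

View pics/f.png

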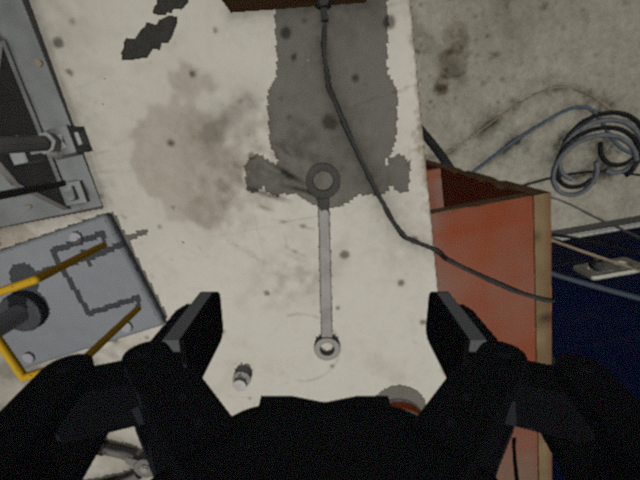

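The spanner is lined up with the tool: big ring at (181,323), tail at (346,327). The black cord is close on the right, so I'll go down with the fingers half open.

Emit:
step_arm([
  [0,0,0,2,0],
  [0,0,0,2,0],
  [0,0,0,2,0],
  [0,0,0,2,0],
  [0,0,0,2,0],
  [0,0,0,2,0],
  [0,0,0,2,0],
  [0,0,0,1.5,0],
  [0,0,0,1.0,0],
  [0,0,0,0.5,0],
  [0,0,0,0,0],
  [0,0,0,0,0],
  [1,0,0,0,0],
  [1,0,0,0,0],
  [1,0,0,0,0],
  [1,0,0,0,0],
  [1,0,0,0,0],
  [1,0,0,0,0],
  [1,0,0,0,0],
  [1,0,0,0,0],
], grip_force=20)

```text
time: 13.9
position: [551.4, -15.2, 176.1]
ee_rot: [[-0.983, 0.184, 0.002], [0.184, 0.983, -0.0], [-0.002, -0.0, -1.0]]
wrist_force: [-1.3, 0.8, 6.8]
grip_width: 11.0
grasp_force: 21.9
```

Emit:
step_arm([
  [1,-0.02,0,-0.5,0],
  [1,-0.03,0,-0.5,0],
  [1,-0.05,0,-0.5,0],
  [1,-0.07,0,-0.5,0],
  [1,-0.08,0,-0.5,0],
  [1,-0.1,0,-0.5,0],
  [1,-0.12,0,-0.5,0],
  [1,-0.13,0,-0.5,0],
  [1,0,0,0,0],
  [1,0,0,0,0],
])

```text
time: 14.73
position: [557.1, -16.3, 215.5]
ee_rot: [[-0.983, 0.184, 0.001], [0.184, 0.983, -0.0], [-0.001, -0.0, -1.0]]
wrist_force: [0.4, 0.2, -1.7]
grip_width: 11.2
grasp_force: 21.0
```

Run:
```python
from h import *
np.set_printoptions(precision=3,suppress=True)
s=robot.sense();print(s["position"],s["wrist_force"],s["moment"])
P=[robot.snapshot(n) for n in("scene","side","wrist")]
for q in("spanner_ring","spanner_shank","spanner_tail"):
  for p in P:
    for k in robot.tip_of(p,q)[:1]: print(q,np.round(k["pixel"]),round(k["score"],2))
a,b=P[0]["image"],P[1]["image"]
cv2.imwrite("pics/g.png",np.hstack([cv2.resize(a[260:400,150:270],(400,467)),cv2.resize(b[180:300,240:380],(545,467))])[:, :800])
```

```text
[557.051 -16.33  215.474] [ 0.403  0.24  -1.677] [ 0.058  0.121 -0.062]
spanner_ring [347. 208.] 0.48
spanner_ring [241. 272.] 0.76
spanner_ring [232. 323.] 0.78
spanner_shank [317. 215.] 0.82
spanner_shank [240. 302.] 0.62
spanner_shank [394. 320.] 0.87
spanner_tail [223. 311.] 0.67
spanner_tail [239. 336.] 0.61
```

View pics/g.png

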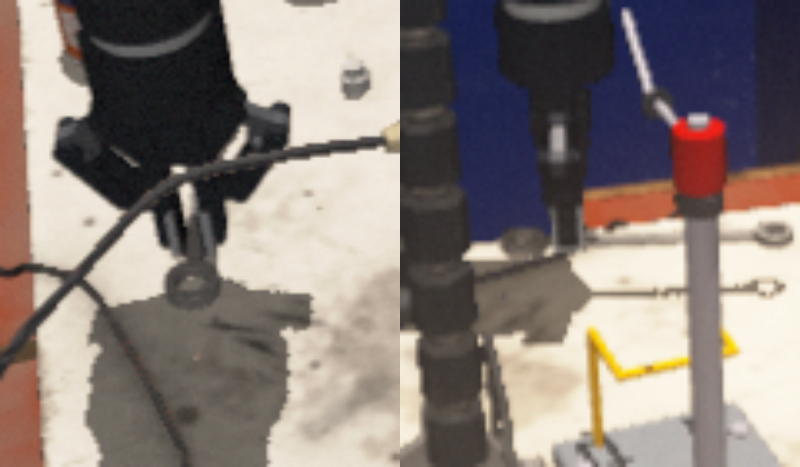

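The spanner stayed level in the side crop, so it is held stiffly and won't pivot by itself. I'll set it down slightly away from the cord and grip it across the ring instead. The round contact there should let it hinge.

Emit:
step_arm([
  [1,0.1,-0.5,0.5,0],
  [1,0.1,-0.5,0.5,0],
  [1,0.1,-0.5,0.5,0],
  [1,0.1,-0.5,0.5,0],
  [1,0.1,-0.5,0.5,0],
  [1,0.1,-0.5,0.5,0],
  [1,0,0,0.5,0],
  [1,0,0,0.4,0],
  [1,0,0,0,0],
  [-0.3,0,0,0,0],
  [-0.3,0,0,0,0],
  [-0.3,0,0,0,0],
  [-0.3,0,0,0,0],
  [-0.3,0,0,0,0],
  [-0.3,0,0,-0.5,0],
  [-0.3,0.8,0,0,0],
  [-0.3,0.8,0,0,0],
  [-0.3,0.8,0,0,0],
  [-0.3,0.8,0,0,0],
  [-0.3,0,0,0,0],
])

```text
time: 17.0
position: [511.4, -38.1, 180.7]
ee_rot: [[-0.983, 0.184, -0.003], [0.184, 0.983, 0.001], [0.003, 0.0, -1.0]]
wrist_force: [-1.0, 0.5, 0.1]
grip_width: 55.5
grasp_force: 0.0
```

Run:
```python
from h import *
np.set_printoptions(precision=3,suppress=True)
s=robot.sense();print(s["position"],s["wrist_force"],s["grip_width"])
for n in("scene","side","wrist"):
  p=robot.snapshot(n)
  for q in("spanner_ring","spanner_shank","spanner_tail"):
    for k in robot.tip_of(p,q)[:1]: print(n,q,np.round(k["pixel"]),round(k["score"],2),atz(p,k["pixel"],5))
cv2.imwrite("pics/h.png",p["image"])
```

```text
[511.401 -38.144 180.728] [-1.045  0.477  0.054] 55.534400471550384
scene spanner_ring [363. 226.] 0.64 [506.254 -39.023   5.   ]
scene spanner_shank [293. 420.] 0.53 [ 577.666 -463.406    5.   ]
side spanner_ring [260. 270.] 0.53 [514.893 -40.582   5.   ]
side spanner_shank [256. 301.] 0.76 [597.338 -40.619   5.   ]
side spanner_tail [260. 338.] 0.64 [689.    -85.617   5.   ]
wrist spanner_ring [293. 325.] 0.55 [513.143 -38.375   5.   ]
```

View pics/h.png

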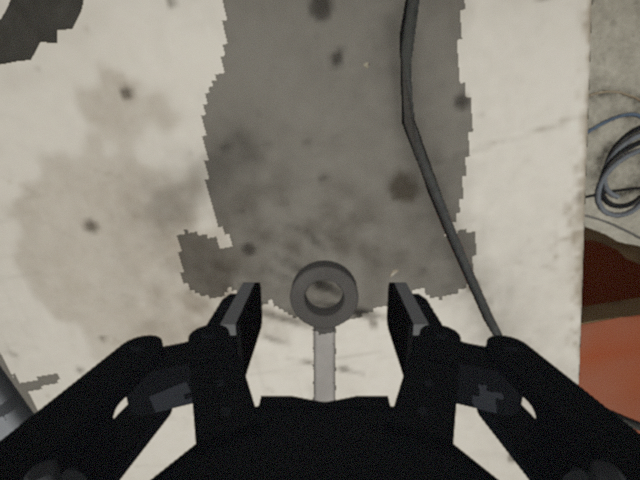

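The ring at (293,324) is centred between the pads. Closing on it.

Emit:
step_arm([
  [-0.3,-0.15,0,0.4,0],
  [-0.3,0,0,0.4,0],
  [-0.3,0,0,0,0],
  [1,0,0,0,0],
  [1,0,0,0,0],
  [1,0,0,0,0],
  [1,0,0,0,0],
  [1,0,0,0,0],
  [1,0,0,0,0],
  [1,0,0,0,0],
  [1,-0.03,0,-0.6,0],
  [1,-0.06,0,-0.6,0],
  [1,-0.1,0,-0.6,0],
  [1,-0.12,0,-0.6,0],
  [1,-0.14,0,-0.6,0],
  [1,-0.15,0,-0.6,0],
  [1,-0.15,0,-0.6,0],
  [1,0,0,0,0],
], grip_force=20)

```text
time: 19.1
position: [523.7, -40.6, 216.6]
ee_rot: [[-0.983, 0.184, 0.003], [0.184, 0.983, -0.001], [-0.003, -0.0, -1.0]]
wrist_force: [-0.7, -0.6, -0.7]
grip_width: 29.5
grasp_force: 19.9
```

Run:
```python
from h import *
np.set_printoptions(precision=3,suppress=True)
s=robot.sense();print(s["position"],s["wrist_force"],s["grip_width"])
P=[robot.snapshot(n) for n in("scene","side","wrist")]
for p in P:
  for q in("spanner_ring","spanner_shank","spanner_tail"):
    for k in robot.tip_of(p,q)[:1]: print(q,np.round(k["pixel"]),round(k["score"],2),atz(p,k["pixel"],5))
a,b=P[0]["image"],P[1]["image"]
cv2.imwrite("pics/i.png",np.hstack([cv2.resize(a[260:400,150:270],(400,467)),cv2.resize(b[180:300,240:380],(545,467))])[:, :800])
```

```text
[523.688 -40.595 216.562] [-0.653 -0.626 -0.737] 29.49954880568815
spanner_ring [346. 223.] 0.69 [550.665 -39.164   5.   ]
spanner_shank [318. 227.] 0.48 [621.908 -55.984   5.   ]
spanner_tail [222. 334.] 0.42 [ 871.339 -357.081    5.   ]
spanner_ring [247. 272.] 0.49 [531.831  32.269   5.   ]
spanner_shank [253. 301.] 0.75 [602.524 -23.438   5.   ]
spanner_tail [258. 337.] 0.6 [687.586 -76.494   5.   ]
spanner_ring [302. 326.] 0.84 [544.237 -43.172   5.   ]
```

View pics/i.png

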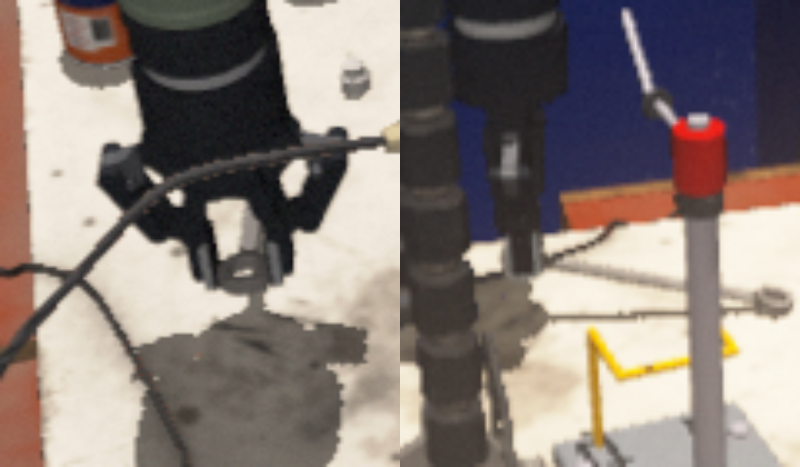

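The side crop shows it hinging as wanted: the tail stays on the bench at about (258,337) while the ring rises. I'll continue the arc to about 50° and then clamp hard.

Emit:
step_arm([
  [1,-0.24,0,-0.9,0],
  [1,-0.27,0,-0.9,0],
  [1,-0.33,0,-0.88,0],
  [1,-0.37,0,-0.85,0],
  [1,-0.42,0,-0.85,0],
  [1,-0.46,0,-0.82,0],
  [1,-0.5,0,-0.8,0],
  [1,-0.53,0,-0.77,0],
  [1,-0.57,0,-0.74,0],
  [1,-0.61,0,-0.72,0],
  [1,-0.64,0,-0.67,0],
  [1,-0.67,0,-0.6,0],
  [1,0,0,0,0],
  [1,0,0,0,0],
])

```text
time: 20.87
position: [578.2, -50.8, 310.3]
ee_rot: [[-0.983, 0.184, 0.0], [0.184, 0.983, -0.0], [-0.0, -0.0, -1.0]]
wrist_force: [0.1, -0.3, -1.8]
grip_width: 29.2
grasp_force: 20.0
```

Emit:
step_arm([
  [1,0,0,0,0],
  [1,0,0,0,0],
  [1,0,0,0,0],
  [1,0,0,0,0],
  [1,0,0,-0.5,0],
  [1,0,0,-1,0],
  [1,0,0,-2,0],
  [1,0,0,-2,0],
  [1,0,0,-2,0],
  [1,0,0,-2,0],
  [1,0,0,-2,0],
  [1,0,0,-2,0],
  [1,0,0,-1.5,0],
  [1,0,0,-1,0],
  [1,0,0,0,0],
], grip_force=120)

```text
time: 22.12
position: [578.2, -50.8, 473.2]
ee_rot: [[-0.983, 0.184, 0.005], [0.184, 0.983, -0.001], [-0.005, -0.0, -1.0]]
wrist_force: [0.4, -0.4, -2.0]
grip_width: 25.3
grasp_force: 118.5
```

Run:
```python
from h import *
np.set_printoptions(precision=3,suppress=True)
s=robot.sense();print(s["position"],s["wrist_force"],s["grip_width"],s["joints"])
P=[robot.snapshot(n) for n in("scene","side","wrist")]
for q in("spanner_ring","spanner_shank","spanner_tail"):
  r=[]
  for p in P:
    for k in robot.tip_of(p,q)[:1]: print(q,np.round(k["pixel"]),round(k["score"],2));r.append(ray(p,k["pixel"]))
  if len(r)>1: print(tri(r))
a,b=P[0]["image"],P[1]["image"]
cv2.imwrite("pics/j.png",np.hstack([cv2.resize(a[220:360,150:290],(400,400)),cv2.resize(b[130:270,240:380],(400,400))]))
```

```text
[578.227 -50.802 473.227] [ 0.375 -0.43  -2.013] 25.34296204543324 [-12.305  19.964   0.842  70.599  -0.001  -1.678]
spanner_ring [215. 206.] 0.76
spanner_ring [151. 286.] 0.53
spanner_ring [298. 327.] 0.61
(array([574.834, -49.898, 299.376]), [np.float64(1.1114951422514054), np.float64(2.2432571450289114), np.float64(1.8410336858836827)])
spanner_shank [224. 217.] 0.53
spanner_shank [174. 313.] 0.7
spanner_shank [329. 322.] 0.65
(array([631.348, -64.293, 238.753]), [np.float64(2.82579810851033), np.float64(3.1378698556266555), np.float64(3.8630161939284053)])
spanner_tail [232. 218.] 0.76
spanner_tail [316. 318.] 0.64
spanner_tail [344. 322.] 0.76
(array([ 722.183, -110.865,   15.025]), [np.float64(114.86247585957209), np.float64(170.79974221836528), np.float64(58.325822122489555)])
```

View pics/j.png

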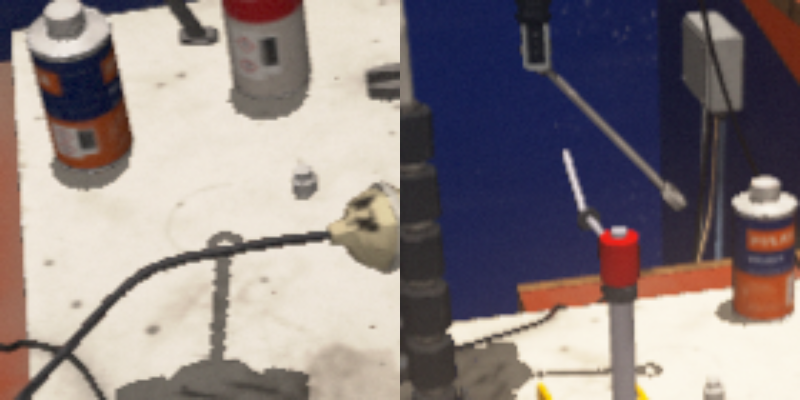

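The spanner is now locked with its tail down at about 46° (ring 299 mm up, shank centre 239 mm), close to square to the prong. I'll move clear of the cans and turn so the tail points outward.

Emit:
step_arm([
  [1,1.2,-1.5,0,0],
  [1,1.2,-1.5,0,0],
  [1,1.1,-1.6,0,0],
  [1,0,0,0,-0.1105],
  [1,0,0,0,-0.1105],
  [1,0,0,0,-0.1105],
  [1,0,0,0,-0.1105],
  [1,0,0,0,-0.1105],
  [1,0,0,0,-0.1105],
  [1,0,0,0,-0.1105],
  [1,0,0,0,-0.1105],
  [1,0,0,0,-0.1105],
  [1,0,0,0,-0.1105],
  [1,0,0,0,-0.1105],
  [1,0,0,0,-0.1105],
  [1,0,0,0,-0.1105],
  [1,0,0,0,-0.1105],
  [1,0,0,0,-0.1105],
  [1,0,0,0,-0.1105],
  [1,0,0,0,-0.1105],
])

```text
time: 24.38
position: [535.0, -89.6, 470.1]
ee_rot: [[0.127, -0.992, 0.0], [-0.992, -0.127, -0.0], [0.0, -0.0, -1.0]]
wrist_force: [0.6, -0.0, -1.2]
grip_width: 25.6
grasp_force: 118.7
```

Emit:
step_arm([
  [1,0,0,0,0],
  [1,0,0,0,0],
  [1,0,0,0,0],
])

```text
time: 24.63
position: [535.0, -89.5, 470.1]
ee_rot: [[0.12, -0.993, 0.0], [-0.993, -0.12, -0.0], [0.0, -0.0, -1.0]]
wrist_force: [-0.2, -0.0, -2.7]
grip_width: 25.5
grasp_force: 118.7
```

```bash
cat > m.py <<'E'
from h import *
np.set_printoptions(precision=2,suppress=True)
s=robot.sense();tp=np.array(s["position"]);R=np.array(s["ee_rot"]);print(tp,R[:2,:2].ravel(),s["wrist_force"],s["grip_width"],s["time"])
P=[robot.snapshot(n) for n in("scene","side","wrist")]
for q in("spanner_ring","spanner_shank","spanner_tail","hook_tip","hook_seat"):
  r=[]
  for p in P:
    k=robot.tip_of(p,q)[:1]
    print(q,[(np.round(i["pixel"]),round(i["score"],2)) for i in k])
    if k: r.append(ray(p,k[0]["pixel"]))
  if len(r)>1: x,e=tri(r);print("   ",x,np.array(e),"tool:",R.T@(x-tp))
E
python3 m.py
```

```text
[535.01 -89.54 470.11] [ 0.12 -0.99 -0.99 -0.12] [-0.15 -0.02 -2.72] 25.48319734891256 24.6333
spanner_ring [(array([227., 236.]), 0.96)]
spanner_ring [(array([156., 275.]), 0.82)]
spanner_ring [(array([301., 325.]), 0.59)]
    [536.42 -91.71 299.88] [5.02 5.62 3.07] tool: [  2.3   -1.12 170.23]
spanner_shank [(array([264., 206.]), 0.86)]
spanner_shank [(array([175., 268.]), 0.5)]
spanner_shank [(array([327., 324.]), 0.57)]
    [528.15 -36.63 236.3 ] [1.39 1.82 1.27] tool: [-53.38   0.52 233.8 ]
spanner_tail [(array([302., 177.]), 0.92)]
spanner_tail []
spanner_tail [(array([346., 327.]), 0.86)]
    [519.3   22.35 170.47] [1.59 1.59] tool: [-113.      2.26  299.63]
hook_tip [(array([214., 292.]), 0.77)]
hook_tip [(array([186., 296.]), 0.87)]
hook_tip [(array([ 39., 268.]), 0.55)]
    [ 571.45 -196.53  270.12] [3.68 4.06 0.6 ] tool: [110.56 -23.36 200.01]
hook_seat [(array([224., 313.]), 0.58)]
hook_seat [(array([202., 306.]), 0.82)]
hook_seat []
    [ 580.62 -233.19  240.11] [2.31 2.31] tool: [148.04 -28.07 230.02]
```

Emit:
step_arm([
  [1,1.5,-0.5,0,0],
  [1,1.5,-0.5,0,0],
  [1,1.5,-0.5,0,0],
  [1,1.5,-0.5,0,0],
  [1,1.5,-0.57,0.5,0],
  [1,1.0,0,0.5,0],
  [1,0,0,0,0],
  [1,0,0,0,0],
])

```text
time: 26.2
position: [570.6, -171.2, 459.0]
ee_rot: [[0.121, -0.993, -0.002], [-0.993, -0.121, 0.001], [-0.002, 0.002, -1.0]]
wrist_force: [0.3, 0.2, -2.3]
grip_width: 25.5
grasp_force: 118.8
```

```bash
python3 m.py
python3 - <<'E'
from h import *
P=[robot.snapshot(n)["image"] for n in("wrist","side")]
cv2.imwrite("pics/k.png",np.hstack([cv2.resize(P[0][150:390,200:440],(400,400),interpolation=3),cv2.resize(P[1][130:230,240:340],(400,400),interpolation=3)]))
E
```

```text
[ 570.55 -171.2   458.98] [ 0.12 -0.99 -0.99 -0.12] [ 0.33  0.21 -2.27] 25.457685053240734 26.2
spanner_ring [(array([212., 276.]), 0.84)]
spanner_ring [(array([172., 293.]), 0.67)]
spanner_ring [(array([298., 322.]), 0.98)]
    [ 570.04 -168.64  287.28] [0.74 1.02 1.33] tool: [ -2.33  -0.12 171.7 ]
spanner_shank [(array([249., 252.]), 0.64)]
spanner_shank [(array([191., 289.]), 0.71)]
spanner_shank [(array([330., 322.]), 0.58)]
    [ 564.25 -116.    222.38] [2.94 1.71 1.76] tool: [-55.18  -0.85 236.68]
spanner_tail [(array([284., 223.]), 0.65)]
spanner_tail [(array([205., 285.]), 0.5)]
spanner_tail [(array([343., 324.]), 0.63)]
    [557.88 -60.46 161.53] [2.88 4.87 3.11] tool: [-110.99   -1.35  297.62]
hook_tip [(array([215., 290.]), 0.92)]
hook_tip [(array([171., 297.]), 0.71)]
hook_tip [(array([234., 327.]), 0.86)]
    [ 570.56 -192.93  286.77] [10.13 10.95  6.88] tool: [ 21.85   2.3  172.18]
hook_seat [(array([224., 310.]), 0.68)]
hook_seat [(array([204., 304.]), 0.87)]
hook_seat [(array([148., 325.]), 0.61)]
    [ 579.12 -231.23  238.97] [2.97 1.05 2.86] tool: [ 60.98  -1.66 219.91]
```

View pics/k.png

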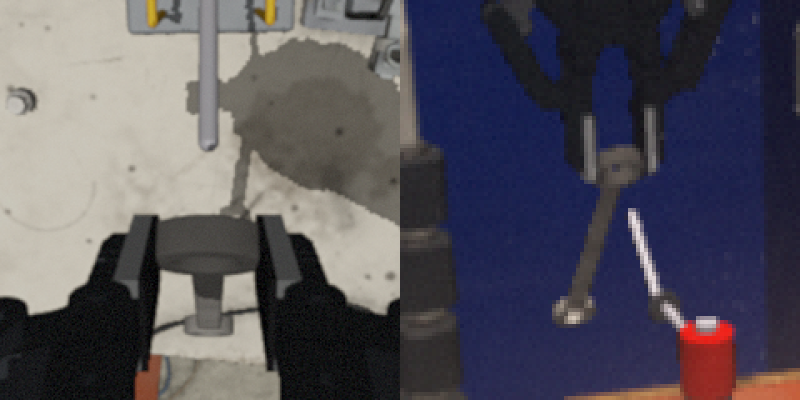

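The wrist crop shows the prong tip at (237,325) and the ring centre at column 324, so they match sideways. What's left is the in-plane offset, which I'll measure in the pictures relative to the tip.

Run:
```python
from h import *
np.set_printoptions(precision=2,suppress=True)
s=robot.sense();tp=np.array(s["position"]);R=np.array(s["ee_rot"])
from collections import defaultdict
D=defaultdict(list)
for rep in range(2):
  P={n:robot.snapshot(n) for n in("scene","side","wrist")}
  for q in("spanner_ring","spanner_shank","spanner_tail","hook_tip","hook_seat"):
    for n,p in P.items():
      k=robot.tip_of(p,q)[:1]
      if k and k[0]["score"]>.4: D[q,n].append(k[0]["pixel"])
D["hook_tip","side"]=[(183.5,298)];D["hook_tip","wrist"]=[(236,324.8)]
for k in D:print(k,np.array(D[k]).round(1).tolist())
for q in("spanner_ring","spanner_shank","spanner_tail","hook_tip","hook_seat"):
  r=[ray(P[n],np.mean(D[q,n],0)) for n in P if D[q,n]]
  x,e=tri(r);print(q,x,np.array(e),"tool",R.T@(x-tp))
# predicted pixels from model
u=np.array([-.122,.9925,0]);post=np.array([588.3,-314,0])
for nm,X in(("tip",post+118.3*u+[0,0,272]),("seat",post+80*u+[0,0,240]),("ring",tp+R@[2,0,170.5])):
  for n in P: print(nm,n,np.array(proj(P[n],X)).round(1),end=" ")
  print()
a=P["scene"]["image"][195:255,255:315]
cv2.imwrite("pics/l.png",cv2.resize(a,(480,480),interpolation=3))
```

```text
('spanner_ring', 'scene') [[213.0, 280.6], [210.9, 279.0]]
('spanner_ring', 'side') [[174.4, 294.9], [171.3, 294.9]]
('spanner_ring', 'wrist') [[298.9, 325.1], [300.6, 322.9]]
('spanner_shank', 'scene') [[247.3, 252.8], [243.3, 252.5]]
('spanner_shank', 'side') [[190.6, 291.5], [189.4, 288.5]]
('spanner_shank', 'wrist') [[329.3, 322.9]]
('spanner_tail', 'scene') [[285.5, 223.4], [283.0, 222.5]]
('spanner_tail', 'side') [[205.3, 284.8], [207.2, 285.0]]
('spanner_tail', 'wrist') [[346.6, 324.9], [346.6, 324.4]]
('hook_tip', 'scene') [[211.7, 292.4], [215.1, 290.8]]
('hook_tip', 'side') [[183.5, 298.0]]
('hook_tip', 'wrist') [[236.0, 324.8]]
('hook_seat', 'scene') [[224.7, 312.7], [223.7, 312.3]]
('hook_seat', 'side') [[202.6, 305.5], [203.9, 306.2]]
('hook_seat', 'wrist') [[319.2, 325.4], [150.0, 323.2]]
spanner_ring [ 570.91 -171.84  286.39] [2.43 1.87 2.21] tool [  1.07   0.03 173.65]
spanner_shank [ 565.88 -119.59  227.57] [0.95 1.74 1.74] tool [-51.39  -1.34 232.47]
spanner_tail [558.1  -58.5  159.48] [2.05 3.89 2.2 ] tool [-112.97   -1.07  300.57]
hook_tip [ 574.22 -195.38  272.31] [1.78 1.55 1.21] tool [ 24.85  -0.38 187.74]
hook_seat [ 577.28 -212.79  241.61] [18.9  12.99 25.36] tool [ 42.5   -1.3  218.44]
tip scene [214.5 292.7] tip side [183.1 297.8] tip wrist [232.8 323.4] 
seat scene [223.8 313.7] seat side [203.5 304.1] seat wrist [146.2 323.4] 
ring scene [209.5 279. ] ring side [171.8 294.1] ring wrist [296.1 323. ]
```

View pics/l.png

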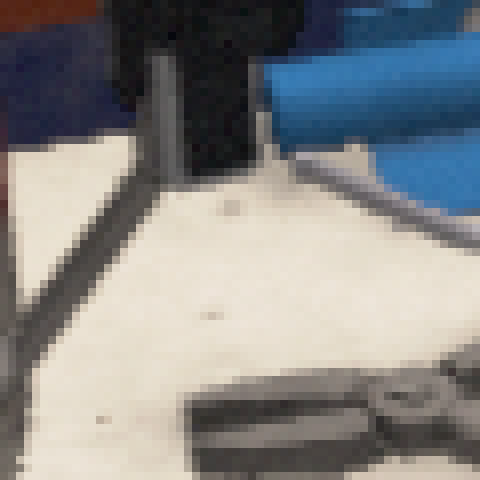

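The ring is about 28 mm from the tip along the prong's axis and sits about 2.7 mm low, with no sideways offset. I've used up my picture views, so the networks and the force reading guide the rest. I'll correct the offset and approach along the axis.

Emit:
step_arm([
  [1,0.17,0,-0.21,0],
  [1,0.38,0,0.32,0],
  [1,0.38,0,0.32,0],
  [1,0.38,0,0.32,0],
  [1,0.23,0,0.19,0],
  [1,0,0,0,0],
  [1,0,0,0,0],
  [1,0,0,0,0],
])

```text
time: 29.67
position: [572.7, -186.1, 450.6]
ee_rot: [[0.122, -0.993, -0.0], [-0.993, -0.122, 0.0], [-0.0, 0.0, -1.0]]
wrist_force: [0.3, -0.1, -1.8]
grip_width: 25.5
grasp_force: 118.8
```

Run:
```python
from h import *
np.set_printoptions(precision=2,suppress=True)
s=robot.sense();tp=np.array(s["position"]);R=np.array(s["ee_rot"]);print(tp,s["wrist_force"],s["moment"])
from collections import defaultdict
D=defaultdict(list)
for rep in range(3):
  P={n:robot.snapshot(n) for n in("scene","side","wrist")}
  for q in("spanner_ring","spanner_shank","spanner_tail","hook_tip","hook_seat"):
    for n,p in P.items():
      k=robot.tip_of(p,q)[:1]
      if k and k[0]["score"]>.4: D[q,n].append(k[0]["pixel"])
for k in D:print(k,np.array(D[k]).round(1).tolist())
for q in("spanner_ring","spanner_shank","spanner_tail","hook_tip","hook_seat"):
  r=[ray(P[n],np.median(D[q,n],0)) for n in P if D[q,n]]
  x,e=tri(r);print(q,x,np.array(e),"tool",R.T@(x-tp))
u=np.array([-.122,.9925,0]);post=np.array([588.3,-314,0])
for nm,X in(("tip",post+118.3*u+[0,0,272]),("seat",post+80*u+[0,0,240]),("ring",tp+R@[1.5,0,171])):
  for n in P: print(nm,n,np.array(proj(P[n],X)).round(1),end=" ")
  print()
```

```text
[ 572.7  -186.06  450.64] [ 0.31 -0.13 -1.78] [-0.09  0.01 -0.04]
('spanner_ring', 'side') [[178.5, 297.5], [178.3, 296.6], [179.8, 298.1]]
('spanner_ring', 'wrist') [[298.2, 322.4], [299.4, 323.7], [300.4, 326.8]]
('spanner_shank', 'scene') [[292.8, 420.9], [249.2, 262.4], [249.0, 259.6]]
('spanner_shank', 'side') [[195.2, 290.1], [197.2, 292.3], [197.1, 292.8]]
('spanner_tail', 'scene') [[285.6, 230.7], [285.7, 230.3], [285.4, 229.3]]
('spanner_tail', 'side') [[211.6, 286.2], [212.6, 284.7], [209.5, 285.5]]
('spanner_tail', 'wrist') [[343.2, 322.7], [344.3, 324.7], [346.3, 327.0]]
('hook_tip', 'scene') [[212.5, 291.2], [326.0, 463.8], [213.3, 290.3]]
('hook_tip', 'side') [[183.1, 296.6], [184.6, 296.9], [185.3, 296.2]]
('hook_tip', 'wrist') [[272.9, 329.6], [273.4, 329.3], [271.2, 328.6]]
('hook_seat', 'scene') [[225.9, 313.1], [225.0, 312.3], [223.8, 314.3]]
('hook_seat', 'side') [[176.0, 295.7], [203.1, 304.9], [201.3, 305.1]]
('hook_seat', 'wrist') [[176.2, 324.5], [177.8, 324.4], [178.3, 324.2]]
('spanner_ring', 'scene') [[212.5, 287.8]]
('spanner_shank', 'wrist') [[328.9, 322.9], [327.5, 322.1]]
spanner_ring [ 573.57 -187.26  279.12] [1.   1.68 1.62] tool [  1.33  -0.72 171.52]
spanner_shank [ 567.47 -135.    215.29] [2.61 2.2  2.29] tool [-51.27  -1.04 235.36]
spanner_tail [558.94 -72.77 150.32] [2.09 2.96 3.53] tool [-114.06   -0.16  300.34]
hook_tip [ 572.26 -195.41  271.65] [3.93 3.14 1.3 ] tool [  9.26   1.57 178.98]
hook_seat [ 578.55 -233.57  241.44] [3.14 3.59 1.35] tool [ 47.91  -0.03 209.18]
tip scene [214.5 292.7] tip side [183.1 297.8] tip wrist [270.9 323.3] 
seat scene [223.8 313.7] seat side [203.5 304.1] seat wrist [177.8 323.4] 
ring scene [212.1 287.5] ring side [178.4 296.4] ring wrist [296.7 323. ]
```

Run:
```python
from h import *
g=robot.snapshot("wrist")["image"].astype(int).sum(2)//3
for r in list(range(180,262,16))+list(range(262,326,4)): print(r,g[r,296:352:2])
```

```text
180 [145 149 149 148 148 146 142 145 144 146 147 134 125 147 150 146 131 108
 145 148 147 147 145 144 141 144 122  74]
196 [190 191 191 193 191 189 188 190 187 188 190 182 131 146 147 149 131 128
 186 190 191 186 162 105 108 106 104 106]
212 [193 190 193 193 193 192 192 157 110 110 111 101 131 148 150 147 133 100
 109 112 111 110 110 111 111 108 107 108]
228 [194 194 194 192 193 195 193 192 193 191 192 175 130 148 148 149 133 124
 186 190 186 138 105 105 109 105 106 100]
244 [195 194 194 195 194 193 192 190 191 192 193 168  79  84  90  90  84  97
 181 182 181 171 157 128  86  85  86  96]
260 [186 188 188 191 194 193 192 193 191 188 187 165  78  87  89  88  88  92
 186 189 186 179 130  97  98  93 101 150]
262 [184 186 187 190 191 192 192 189 185 184 186 162  79  90  92  90  85  99
 188 188 192 182 117 103 103  99 141 161]
266 [184 188 186 186 188 185 180 179 182 190 193 170  78  87  88  89  82  84
 170 183 181 119 105 106 102 101 145 173]
270 [186 184 181 179 180 189 192 193 192 193 194 165  78  90  89  88  88  86
 169 181 163 107 106 103 101 144 171 171]
274 [188 186 185 184 185 186 
[... 621 characters left out ...]
74 72 73 75 79 75 74 73 71 68 73 73 72 75 71 71 72 67 69
 64 65 64 62]
302 [71 69 68 68 68 63 63 61 58 57 58 57 61 58 53 57 54 56 58 60 62 61 57 67
 63 66 65 62]
306 [56 63 56 61 54 60 60 64 63 72 73 68 72 72 74 75 72 72 66 68 65 64 60 56
 57 55 60 59]
310 [41 49 54 59 55 59 68 65 67 70 70 72 75 77 71 74 75 69 70 69 66 66 65 65
 55 54 62 58]
314 [130 190 185 181 173 154 145 116 105  88  56  58  57  56  61  60  61  58
  57  63  73  78  66  71 117 156 170 175]
318 [130 181 186 188 190 194 194 193 193 175  61  57  54  53  58  55  53  55
  48 112 147 134 138 170 178 180 182 184]
322 [151 184 180 186 190 190 191 191 191 194  94  52  56  56  50  54  54  58
  53 160 176 175 186 185 183 180 177 180]
```

Pixel profiles show the prong centred at column 324.8 and the shank at 324.5, so the sideways alignment holds. The perpendicular offset is about 0. I'll advance along the axis gently and watch the force.

Emit:
step_arm([
  [1,0.153,0,0.129,0],
  [1,0.153,0,0.129,0],
  [1,0.153,0,0.129,0],
  [1,0.153,0,0.129,0],
  [1,0,0,0,0],
])

```text
time: 32.83
position: [573.4, -192.5, 445.1]
ee_rot: [[0.121, -0.993, -0.001], [-0.993, -0.121, 0.0], [-0.0, 0.001, -1.0]]
wrist_force: [-0.5, 0.6, -2.1]
grip_width: 25.4
grasp_force: 118.8
```

Emit:
step_arm([
  [1,0.153,0,0.129,0],
  [1,0.153,0,0.129,0],
  [1,0,0,0,0],
])

```text
time: 33.08
position: [573.8, -195.4, 442.6]
ee_rot: [[0.122, -0.993, -0.0], [-0.993, -0.122, -0.0], [-0.0, 0.0, -1.0]]
wrist_force: [-0.2, -0.2, -3.2]
grip_width: 25.3
grasp_force: 118.8
```

Emit:
step_arm([
  [1,0.153,0,0.129,0],
  [1,0.153,0,0.129,0],
  [1,0.153,0,0.129,0],
  [1,0,0,0,0],
])

```text
time: 33.42
position: [574.4, -200.0, 438.7]
ee_rot: [[0.122, -0.993, -0.0], [-0.993, -0.122, 0.0], [-0.0, 0.0, -1.0]]
wrist_force: [0.4, -0.1, -1.7]
grip_width: 25.8
grasp_force: 118.8
```

Run:
```python
from h import *
s=robot.sense();print(s["position"],s["wrist_force"])
w=robot.snapshot("wrist")
g=w["image"].astype(int).sum(2)//3
for r in list(range(240,336,4)): print(r,g[r,296:352:2])
cv2.imwrite("pics/m.png",w["image"])
p=robot.snapshot("side")["image"].astype(int).sum(2)//3
print(p[166:200,280:318])
```

```text
[ 574.38833546 -199.97200126  438.68468506] [ 0.39172168 -0.10169918 -1.73827268]
240 [194 193 194 192 194 192 192 193 193 193 195 163 101  88  88  88  82 112
 188 189 190 188 187 184 117 105 103 100]
244 [195 193 192 192 193 192 193 190 192 193 195 163  76  90  87  88  84 105
 186 189 188 184 182 156 105 106 103 146]
248 [190 192 192 191 192 194 192 195 192 189 193 161  76  88  90  91  82 106
 186 186 186 187 162 105 106 103 103 149]
252 [193 193 194 191 191 193 193 192 189 191 191 161  79  87  87  90  87 103
 185 183 185 183 119  95  93  84  88 145]
256 [190 190 193 194 196 193 193 191 193 190 193 163  78  88  90  91  84 101
 182 182 182 174 102  84  81  82 130 156]
260 [193 192 191 193 192 194 192 190 191 191 195 163  77  89  87  89  80 103
 185 185 185 153  85  83  83  80 129 161]
264 [189 192 192 192 192 192 192 192 192 193 194 165  78  91  93  91  82 102
 180 184 180 153  88  87  83  92 153 150]
268 [189 189 191 191 192 193 192 193 192 192 189 135  78  84  91  88  85  96
 184 185 188 117 102  97  85 105 158 158]
272 [189 189 191 192 195 193 193 191 193 191 186 132  78  86  88  
[... 1097 characters left out ...]
60  84  88  94  94  88  69
  57 124 178 182 181 188 190 181 171 158]
320 [151 187 185 187 190 189 186 188 190 187  82  54  52  59  64  61  48  53
  46 157 190 186 183 187 181 155 142 172]
324 [158 190 187 187 193 193 194 193 190 189 114  48  51  53  57  58  57  55
  60 168 193 189 190 180 141 150 173 160]
328 [181 187 187 192 191 192 193 195 192 191 145  89  94  93  88  66  64  62
  76 177 191 185 147 114 156 183 181 184]
332 [182 183 185 188 191 192 191 193 190 194 173  92  97  98  96  98  98  96
  99 161 143 134 140 170 178 179 180 183]
[[29 30 29 ... 36 37 36]
 [27 32 30 ... 47 46 48]
 [32 34 33 ... 46 48 50]
 ...
 [49 49 49 ... 56 53 50]
 [50 52 48 ... 51 53 55]
 [53 51 52 ... 52 55 54]]
```

The wrist profile shows the prong coming out of the ring's outer face (rows 304–317, columns 320–330), so the ring is threaded. I'll slide it on towards the elbow.

Emit:
step_arm([
  [1,0.153,0,0.129,0],
  [1,0.153,0,0.129,0],
  [1,0.153,0,0.129,0],
  [1,0.153,0,0.129,0],
  [1,0.153,0,0.129,0],
  [1,0.153,0,0.129,0],
  [1,0.153,0,0.129,0],
  [1,0,0,0,0],
])

```text
time: 34.18
position: [575.7, -210.6, 429.7]
ee_rot: [[0.122, -0.993, -0.0], [-0.993, -0.122, 0.0], [-0.0, 0.0, -1.0]]
wrist_force: [-0.0, -0.1, -2.0]
grip_width: 25.3
grasp_force: 118.8
```

Emit:
step_arm([
  [1,0.153,0,0.129,0],
  [1,0.153,0,0.129,0],
  [1,0.153,0,0.129,0],
  [1,0.153,0,0.129,0],
  [1,0.153,0,0.129,0],
  [1,0.153,0,0.129,0],
  [1,0,0,0,0],
])

```text
time: 34.77
position: [576.8, -219.7, 421.9]
ee_rot: [[0.122, -0.993, -0.0], [-0.993, -0.122, 0.0], [-0.0, 0.0, -1.0]]
wrist_force: [0.9, -0.2, -2.0]
grip_width: 25.4
grasp_force: 118.8
```

Emit:
step_arm([
  [1,0.153,0,0.129,0],
  [1,0.153,0,0.129,0],
  [1,0.153,0,0.129,0],
  [1,0.153,0,0.129,0],
  [1,0.1,0,0.085,0],
  [1,0,0,0,0],
])

```text
time: 35.27
position: [577.7, -226.7, 416.0]
ee_rot: [[0.122, -0.993, -0.0], [-0.993, -0.122, 0.0], [-0.0, 0.0, -1.0]]
wrist_force: [0.6, -0.5, -2.6]
grip_width: 25.0
grasp_force: 118.8
```

Emit:
step_arm([
  [1,0,0,0,0],
  [1,0,0,0,0],
  [1,0,0,0,0],
  [1,0,0,0,0],
  [1,0,0,0,0],
  [1,0,0,0,0],
  [1,0,0,0,0],
  [1,0,0,0,0],
  [1,0,0,0,0],
  [1,0,0,0,0],
  [1,0,0,0,0],
  [1,0,0,0,0],
], grip_force=20)

```text
time: 36.27
position: [577.7, -226.5, 416.3]
ee_rot: [[0.122, -0.993, -0.0], [-0.993, -0.122, -0.0], [0.0, 0.0, -1.0]]
wrist_force: [-0.4, -0.3, -2.2]
grip_width: 25.5
grasp_force: 118.8
```

```bash
python3 m.py
```

```text
[ 577.69 -226.5   416.32] [ 0.12 -0.99 -0.99 -0.12] [-0.43 -0.29 -2.16] 25.50805634214266 36.2667
spanner_ring [(array([224., 309.]), 0.87)]
spanner_ring [(array([198., 302.]), 0.82)]
spanner_ring [(array([301., 322.]), 0.75)]
    [ 576.32 -225.46  246.19] [2.  2.2 1.9] tool: [ -1.2    1.24 170.13]
spanner_shank [(array([255., 287.]), 0.78)]
spanner_shank []
spanner_shank []
spanner_tail [(array([293., 254.]), 0.79)]
spanner_tail [(array([230., 289.]), 0.76)]
spanner_tail [(array([343., 324.]), 0.58)]
    [ 562.05 -113.39  117.41] [2.33 4.28 5.34] tool: [-114.19    1.74  298.9 ]
hook_tip [(array([214., 292.]), 0.59)]
hook_tip [(array([182., 298.]), 0.76)]
hook_tip [(array([404., 327.]), 0.77)]
    [ 573.03 -195.65  273.65] [0.51 1.04 0.9 ] tool: [-31.19   0.87 142.67]
hook_seat [(array([221., 315.]), 0.95)]
hook_seat [(array([201., 307.]), 0.67)]
hook_seat [(array([278., 327.]), 0.79)]
    [ 580.2  -238.1   246.39] [1.3  3.61 2.76] tool: [ 11.82  -1.07 169.92]
```

The grip doesn't loosen while the fingers hold still, so I'll ease them open in small steps to let the tail swing down with drag.

Emit:
step_arm([
  [0.35,0,0,0,0],
  [0.33,0,0,0,0],
  [0.325,0,0,0,0],
  [0.32,0,0,0,0],
  [0.315,0,0,0,0],
  [0.31,0,0,0,0],
  [0.305,0,0,0,0],
  [0.3,0,0,0,0],
  [0.295,0,0,0,0],
  [0.29,0,0,0,0],
  [0.285,0,0,0,0],
  [0.28,0,0,0,0],
  [0.27,0,0,0,0],
  [0.26,0,0,0,0],
  [0.25,0,0,0,0],
  [0.25,0,0,0,0],
  [0.25,0,0,0,0],
  [0.25,0,0,0,0],
])

```text
time: 38.67
position: [577.7, -226.6, 416.4]
ee_rot: [[0.122, -0.993, 0.0], [-0.993, -0.122, -0.0], [0.0, -0.0, -1.0]]
wrist_force: [-0.5, -0.7, 0.9]
grip_width: 32.3
grasp_force: 0.0
```

```bash
python3 m.py
```

```text
[ 577.7  -226.6   416.41] [ 0.12 -0.99 -0.99 -0.12] [-0.51 -0.73  0.92] 32.26953931943825 38.6667
spanner_ring []
spanner_ring [(array([207., 306.]), 0.64)]
spanner_ring [(array([271., 325.]), 0.69)]
    [ 579.73 -235.96  233.02] [1.94 1.94] tool: [  9.49  -0.84 183.39]
spanner_shank []
spanner_shank [(array([240., 306.]), 0.91)]
spanner_shank [(array([230., 322.]), 0.77)]
    [ 579.43 -232.4   152.31] [0.2 0.2] tool: [  5.9   -0.97 264.1 ]
spanner_tail []
spanner_tail [(array([273., 308.]), 0.43)]
spanner_tail [(array([212., 323.]), 0.81)]
    [ 579.74 -225.38   63.89] [1.54 1.54] tool: [ -1.05  -2.11 352.52]
hook_tip [(array([214., 291.]), 0.59)]
hook_tip [(array([182., 299.]), 0.9)]
hook_tip [(array([212., 322.]), 0.67)]
    [ 579.74 -229.83  270.68] [34.13 16.12 41.16] tool: [  3.42  -1.61 145.73]
hook_seat [(array([226., 314.]), 0.58)]
hook_seat [(array([204., 305.]), 0.66)]
hook_seat [(array([276., 324.]), 0.85)]
    [ 578.48 -234.72  236.91] [2.06 2.26 0.62] tool: [  8.11   0.25 179.5 ]
```

It hangs at the elbow (ring 233 mm up), nearly vertical with the tail in the keeper. I'll open fully and withdraw straight up.

Emit:
step_arm([
  [0,0,0,0,0],
  [-0.4,0,0,0,0],
  [-0.8,0,0,0,0],
  [-0.8,0,0,0,0],
  [-0.8,0,0,0,0],
  [-0.8,0,0,-1,0],
  [-0.8,0,0,-1.5,0],
  [-0.8,0,0,-2,0],
  [-0.8,0,0,-2,0],
  [-0.8,0,0,-2,0],
  [-0.8,0,0,-2,0],
  [-0.8,0,0,-2,0],
  [-0.8,0,0,-1,0],
  [-0.8,0,0,0,0],
  [-0.8,0,0,0,0],
  [-0.8,0,0,0,0],
  [-0.8,0,0,0,0],
  [-0.8,0,0,0,0],
  [-0.8,0,0,0,0],
  [-0.8,0,0,0,0],
])

```text
time: 41.23
position: [577.7, -226.5, 550.8]
ee_rot: [[0.122, -0.993, -0.001], [-0.993, -0.122, 0.0], [-0.001, 0.001, -1.0]]
wrist_force: [0.1, -0.3, 0.7]
grip_width: 76.9
grasp_force: 0.0
```

```bash
python3 m.py
python3 - <<'E'
from h import *
for i in range(4):
  p=robot.snapshot("wrist");print([ (np.array(k["pixel"]).round(1),k["score"]) for k in robot.tip_of(p,"spanner_tail")[:1]])
E
```

```text
[ 577.67 -226.49  550.76] [ 0.12 -0.99 -0.99 -0.12] [ 0.12 -0.34  0.7 ] 76.89675620326467 41.2333
spanner_ring [(array([226., 314.]), 0.47)]
spanner_ring [(array([205., 303.]), 0.55)]
spanner_ring [(array([206., 324.]), 0.67)]
    [ 577.12 -236.52  236.35] [1.75 2.12 2.95] tool: [ 10.07   1.54 314.41]
spanner_shank []
spanner_shank [(array([240., 306.]), 0.78)]
spanner_shank []
spanner_tail [(array([220., 334.]), 0.31)]
spanner_tail [(array([275., 306.]), 0.73)]
spanner_tail [(array([181., 327.]), 0.62)]
    [ 586.33 -281.36  162.17] [57.95 62.71 32.97] tool: [ 55.74  -2.19 388.57]
hook_tip [(array([215., 291.]), 0.8)]
hook_tip [(array([186., 297.]), 0.95)]
hook_tip [(array([270., 326.]), 0.63)]
    [ 573.09 -194.77  267.69] [4.01 3.13 1.51] tool: [-31.88   0.47 283.09]
hook_seat [(array([224., 314.]), 0.71)]
hook_seat [(array([202., 304.]), 0.71)]
hook_seat [(array([210., 323.]), 0.81)]
    [ 578.73 -235.25  242.33] [1.75 1.76 1.71] tool: [  9.    -0.21 308.43]
[(array([180.3, 324.9]), 0.61)]
[(array([179.8, 326.5]), 0.94)]
[(array([179.5, 326.7]), 0.56)]
[(array([183.1, 323.4]), 0.77)]
```

The spanner is on the elbow with its tail steady in the keeper. The hook hasn't moved and the gripper is clear, so I'm handing in.

```bash
python3 -c "
from workcell import robot
print(robot.close_job())"
```

```text
the job is handed in; nothing more can be done
None
```

The hook is turned over the keeper and the spanner hangs on it by its larger ring with its tail in the keeper; the job was handed in at about 42 s with no verdict returned, and I viewed 12 pictures, two over the limit of 10.

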